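# Pull an amplifier board and bolt the sprung retainer

### The job

Draw the board with the finned heat sink straight up out of the card cage and stand it upright, without dropping it, in one of the two free slots of the board rack; leave the other boards in their slots and the screwdriver where it lies. Then close the cage again: swing its spring-loaded retainer bar down over the boards and, while holding it fully down without forcing it, slide its bolt all the way under the keeper, so that the bar stays shut by itself when you let go.

Things in the scene. Friction and masses are not known exactly. Their poses are not given: they have to be found in the camera images.
- card_cage: Fixed open-top aluminium card cage, 121 (x) by 160 mm (y), walls 110 mm high. Origin: centre of its underside; x away from the robot at yaw 0, z up. Slots at y = -45, 0, +45 mm, one board in each, standing in the cage's x-z plane between black end guides (6 mm gap, 106 mm high; 2.5 mm play along x). Boards rest with underside at z = 20 mm, rail tops at z = 110 mm.
- amp_board: The board to pull, in any cage slot: the one with a bare aluminium finned heat sink (60 x 45 mm, 18 mm deep, on its +y face, ending 30 mm below the top). Green plate 100 (x) x 4 (y) x 82 mm (z), 0.15 to 0.31 kg; on its top edge a rail 80 mm long, 8 mm wide (y), z = 81 to 90 mm, to be gripped from above. Origin: centre of the bottom edge. Free of the cage once that is above 110 mm.
- relay_board: Bystander in another cage slot: same plate and rail, with a row of three white relays. Origin: centre of the bottom edge.
- shield_board: Bystander in another cage slot: same plate and rail, with one flat bright shield can. Origin: centre of the bottom edge.
- board_rack: Fixed grey plastic bench rack, 130 (x) by 156 mm (y), 57 mm high. Origin: centre of its underside, z up. Slots for upright boards at y = -45, 0, +45 mm, in the rack's x-z plane (either way round): 9 mm wide, flared mouths 15 mm wide at 57 mm height, inner length 111 mm; a board stands on the floor at z = 10 mm. The y = +45 mm slot is taken, the other two are free.
- cap_board: Bystander standing in the rack's +45 mm slot: same plate and rail, with three black round capacitors. Origin: centre of the bottom edge.
- screwdriver: Bystander: black-handled screwdriver lying on the table beyond the cage and the rack. Origin: its underside, mid-length.
- retainer (a joint): Angle of the retainer bar, rad: 1.83 = thrown back past upright by its torsion springs, as at the start; fully down = resting on the strike bracket's stop ledge, at 0 to 0.117 (not known beforehand: find it by feel). The springs push it open at every angle, 0.17 N m at 1.83 rising to 0.72 N m at 0 (7 N at the bar); let go, it flies open.
- retainer_hinge (a point): Middle of the retainer's hinge pin on top of the cage's rear wall: cage frame (58, 0, 118) mm, axes as the cage. The pin runs along y; from it the closed bar points along -x, and opening raises it up and over towards +x.
- press_point (a point): Middle of the bar's outer face, 103 mm from the pin and 2 mm outside the pin's plane. Bar: steel strip 154 mm long, 30 mm wide (88 to 118 mm from the pin), 4 mm thick, on two end arms. Axes: x towards the hinge, y along the bar (as cage y), z out of the face (up when closed, face then 120 to 132 mm high). Face bare from y = -77 to +22 mm (the bolt's knob). Never push it with over 30 N.
- bolt (a joint): Travel of the bolt along the bar, m: 0 = drawn back, 0.020 = fully shot (hard stops). Slides stiffly (about 1.5 N) and stays where left; starts within 3 mm of drawn back.
- bolt_knob (a point): The bolt's upright thumb knob, 12 mm diameter, standing 28 mm out of the bar's outer face; point on its axis 15 mm out, at bar y = +28 mm when drawn back. Axes as press_point. Push it along the bar to +y. With the bar 2 mm too high the rod butts against the keeper. The 8 mm rod runs from the knob to +y only, so a finger pressing the bar on the knob's -y side meets nothing but the knob.
- strike_side (a point): Fixed point at the top of the cage's +y wall, cage frame (-45, 80, 104) mm. Here a steel strike bracket is clamped, its height differing by up to 12 mm from cage to cage: a stop ledge (116 to 128 mm high) on which the bar's +y end lands hard, and, 15 mm over the ledge at y = 84 to 93 mm, the keeper's roof; with the bar on the ledge the bolt's rod passes under it with 1.7 mm to spare.

How it is judged:
By the outcome, as a careful person would: the job done as asked, in the order asked, and still so for the second after the job is handed in, with the robot touching nothing.
It also fails if it takes over 64 s, if anything falls off the work surface, if the arm or the gripper's body presses on something with over 40 N, if the wrist force passes 120 N, or if a joint passes its speed limit or range.

### The arm

A 6-joint arm with a two-finger parallel gripper is mounted at the origin on the work surface. World frame = base frame: x ahead of the robot, y to its left, z up, the work surface at z = 0. Lengths are in m, angles in rad, forces in N, time in s.
With the tool pointing down it reaches from about 0.35 to 0.85 m from the base axis. Payload 8.1 kg.
Tool frame: the origin (TCP) lies on the centre line of the jaws, within the pads' length; the fingertips stand 22 mm ahead of it and the grasp point (between the pads) lies 3 mm ahead of it; z points along the fingers, y is the line along which they close (so a half turn about z gives the same grasp; the last joint's range is limited). The gripper opens to 93 mm and grips with 3 to 60 N. Pads are 15 mm wide; open, the fingers measure 128 mm over their backs; the gripper's body (75 mm by 188 mm) begins 65 mm behind the grasp point.
Start: joints at [-1.351, 0.13, 1.488, -0, 1.523, -0.085], TCP at [0.18, -0.572, 0.241] pointing down, gripper open.
Joint ranges: [-2.96, 2.96], [-0.89, 2.26], [0.02, 2.5], [-1.34, 4.48], [0, 2.73], [-2.66, 2.66]. Speed limits (rad/s): [2.39, 2.39, 2.79, 3.14, 3.14, 3.14].

### API

Orientations are given as a rotation vector (axis times angle).
In Python, from plant import robot gives the robot as it stands.
- The arm moves only by the shell command python3 inch.py [FORCE], which reads ROWS from standard input. ROWS is a JSON object with one list for each field, all of the same length, 1 to 20, a row being the entries at one place: jaw (the finger opening in m), sx, sy, sz (the shift in shares of the most that a row can go, 1 being 50 mm), spin (a turn about the tool's z in fractions of the full range, 1 being pi rad); each row shifts and turns the commanded pose from where the row before left it, along the tool's axes as they then stand; what a row does not reach is not made up. A row lasts 1/10 s, in which the tool goes at most 0.05 m and 0.15 rad, less where a joint would pass 70% of its speed; a pose out of reach is approached as far as the arm can. The fingers move at their own pace and stop on an object; FORCE is the grip in N (left out, the last holds). Time passes only in rows, so rows that do not move let the fingers close. It prints the time, the measured TCP pose, the force, the opening and the grip force at its end. Shift and turn numbers lie between -1 and 1, and a call with a number outside is refused. Input that does not fit is refused with a message, and nothing moves.
- robot.read_state(): the state, without advancing time (a new reading comes with each control period).
- robot.read_camera(name): name is "side" or "top" or "wrist"; returns a dict with "image" (400x640x3 uint8, red, green, blue), "fx", "fy", "cx", "cy" (pixels), "dist" ([k1, k2, p1, p2, k3] as OpenCV has them; the pictures are not rectified), "R" (3x3) and "t" (3): a world point X has camera coordinates R X + t. Camera axes: x right, y down, z forward; pixel columns grow to the right and rows downward; lengths in m; the calibration is good to about 2 mm. A picture is of the moment at which its call begins. There is no depth.
- robot.close_job(): hands the job in; it is judged then, once.
The state is a dict: "t": time; "q": joint angles; "dq": joint speeds; "joint_torque": joint torques, N m; "tool_pos": TCP position; "orientation": TCP orientation; "force": force on the tool from outside, world axes, zero at the start; "wrist_torque": the same for the moment, N m; "opening": finger opening in m; "gripper_force": force on a finger pad.
Only numpy, scipy, OpenCV 4.12 (cv2) and the standard library are available. Lean on these libraries where they do the work, as an engineer would, in place of code of your own. Each camera call takes 0.05 s, during which the arm holds its last target. There are 200 camera calls.

## Working session

There is one attempt and no reset: what is moved stays moved. The work goes in short steps, Python scripts to look and compute and a shell command to move; the robot and the scene stay as the last step left them, time stands still between calls to the robot, and variables do not carry over. Pictures are saved under pics/ and viewed, at most 10 in all, crops included, and the job is handed in when it is done.

```bash
ls; mkdir -p pics
python3 - <<'E'
from plant import robot
import cv2,numpy as np
for n in ("top","side"):
    c=robot.read_camera(n); cv2.imwrite(f"pics/{n}0.png",c["image"][:,:,::-1])
    print(n,c["fx"],c["fy"],c["cx"],c["cy"],c["dist"],np.array(c["R"]).round(3).tolist(),np.array(c["t"]).round(3))
s=robot.read_state();print(s["t"],s["tool_pos"],s["orientation"],s["opening"],s["force"])
E
```

```text
inch.py
pics
plant.py
top 426.97285354380494 426.97285354380494 321.2386436657188 206.0642137752065 [0.01282695 0.         0.         0.         0.        ] [[-0.017, -1.0, 0.009], [-0.992, 0.015, -0.125], [0.125, -0.011, -0.992]] [-0.     0.613  0.957]
side 375.2305947057888 375.2305947057888 321.3486189023439 203.5053257315942 [0.02387607 0.         0.         0.         0.        ] [[-0.859, -0.513, 0.001], [-0.357, 0.596, -0.72], [0.369, -0.618, -0.694]] [0.508 0.294 0.689]
0.1 [ 0.17996089 -0.57187088  0.23968067] [-3.10352283e+00 -4.76635769e-01  1.92485788e-04] 0.09306081890526129 [-0.45046381  0.15298375  0.37322266]
```

View pics/top0.png

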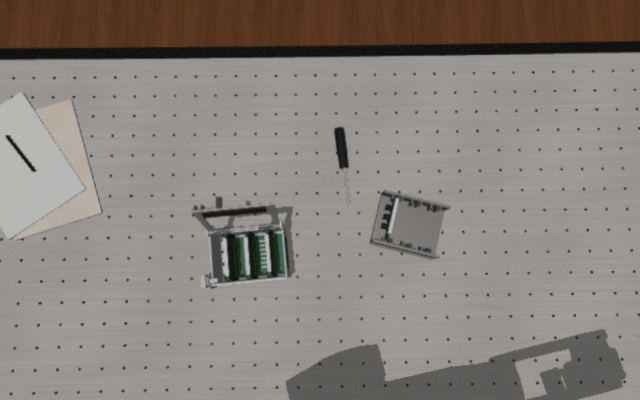

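View pics/side0.png

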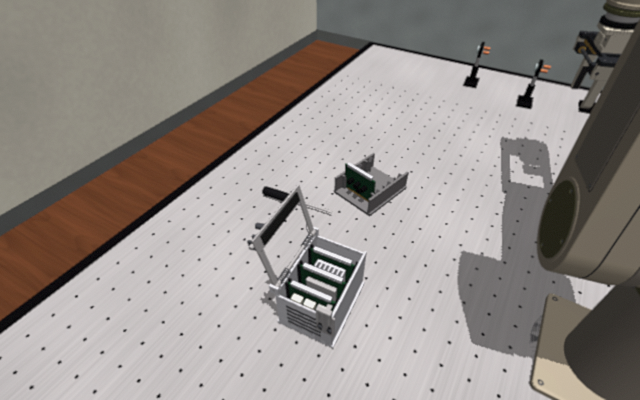

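The top view shows the cage at about (248,255) with its bar thrown back at (235,210). The rack is at (410,225) with a board in its left slot, and the screwdriver is at (343,165). Next I'll enlarge the cage and rack.

Run:
```python
import cv2,numpy as np
t=cv2.imread("pics/top0.png");s=cv2.imread("pics/side0.png")
a=cv2.resize(t[195:295,195:300],None,fx=4,fy=4,interpolation=2)
b=cv2.resize(t[185:265,360:455],None,fx=4,fy=4,interpolation=2)
c=np.zeros((400,800,3),np.uint8);c[:400,:420]=a;c[:320,420:800]=b
cv2.imwrite("pics/z1.png",c)
cv2.imwrite("pics/z2.png",cv2.resize(s[150:350,240:420],None,fx=3,fy=3,interpolation=2))
```

```text
(no output)
```

View pics/z1.png

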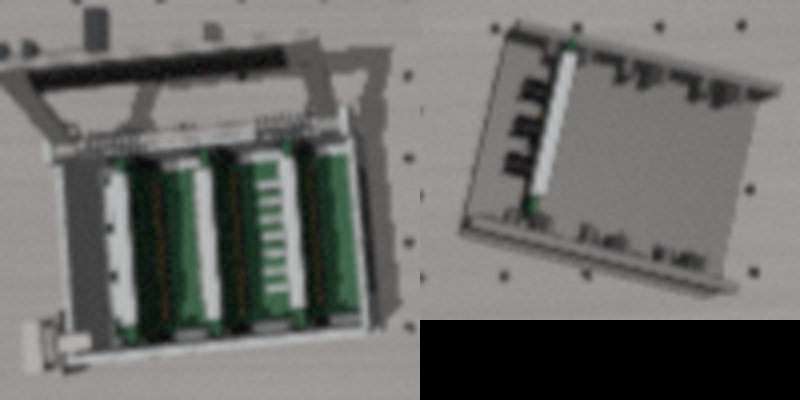

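View pics/z2.png

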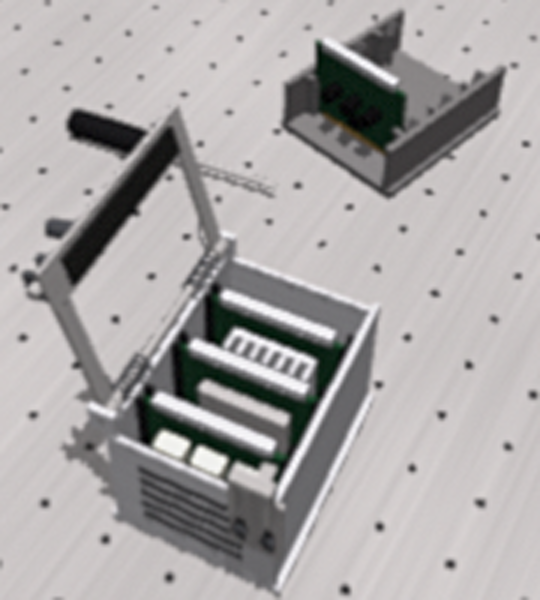

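The amp board is the right-hand one in the top view, slot y = -45: the fins stand just left of the rail at crop (290,230). Relays are in the left slot, the shield board is in the middle, and the rack's right two slots are free. Now I'll measure the rails.

```bash
cat > h.py <<'E'
import cv2,numpy as np
from scipy.spatial.transform import Rotation as Ro
from plant import robot
def ray(c,uv,z):
    K=np.array([[c["fx"],0,c["cx"]],[0,c["fy"],c["cy"]],[0,0,1]])
    n=cv2.undistortPoints(np.float64(uv).reshape(-1,1,2),K,np.array(c["dist"]))[:,0]
    R=np.array(c["R"]);o=-R.T@np.array(c["t"]);d=np.c_[n,np.ones(len(n))]@R
    return o+d*((z-o[2])/d[:,2])[:,None]
def proj(c,X):
    K=np.array([[c["fx"],0,c["cx"]],[0,c["fy"],c["cy"]],[0,0,1]])
    return cv2.projectPoints(np.float64(X).reshape(-1,1,3),cv2.Rodrigues(np.array(c["R"]))[0],np.array(c["t"],float),K,np.array(c["dist"]))[0][:,0]
def fr(o,yaw,p):  # frame pt(s) mm -> world m
    return np.array([o[0],o[1],0])+(Ro.from_euler('z',yaw).as_matrix()@(np.array(p,float).reshape(-1,3).T/1000)).T
def yaws():
    s=robot.read_state();R=Ro.from_rotvec(s["orientation"]).as_matrix();return np.array(s["tool_pos"]),R
def delta(target,yaw=None): # yaw: desired direction of tool y line in world (mod pi)
    p,R=yaws();print("pos",p.round(4),"tooly yaw",np.arctan2(R[1,1],R[0,1]).round(4),"d tool mm (before turn)",(R.T@(np.array(target)-p)*1000).round(1))
    if yaw is not None:
        a=-(yaw-np.arctan2(R[1,1],R[0,1]));a=(a+np.pi/2)%np.pi-np.pi/2;print("turn about tool z",a.round(4),"q6",robot.read_state()["q"][5])
E
python3 - <<'E'
from h import *
for n,seeds,zs in (("top",[((224.5,255),.11),((246.5,256),.11),((267,254),.11),((399,213),.10)],0),("side",[((291,284),.11),((324,270),.11),((334,257),.11),((359,171),.10)],0)):
    c=robot.read_camera(n);im=c["image"];g=im.min(2)
    m=(g>(165)).astype(np.uint8)
    k,l,st,ce=cv2.connectedComponentsWithStats(m,connectivity=4)
    for i in range(1,k):
        if 15<st[i,4]<400 and 190<ce[i,0]<460 and 140<ce[i,1]<350:
            pts=np.argwhere(l==i)[:,::-1]
            for z in (.11,.10):
                X=ray(c,pts,z)[:,:2];r=cv2.minAreaRect((X*1000).astype(np.float32))
                print(n,ce[i].round(1),st[i,4],z,np.round(X.mean(0)*1000,1),np.round(r[0],1),np.round(r[1],1),round(r[2],1))
E
```

```text
top [393.2 215.7] 88 0.11 [ 580.4 -164.4] [ 580.8 -164.6] [ 5.6 74. ] 74.9
top [393.2 215.7] 88 0.1 [ 581.4 -166.2] [ 581.8 -166.4] [ 5.7 74.8] 74.9
top [267.2 252.1] 83 0.11 [506.7 107.2] [506.1 107.2] [74.7  5. ] 4.7
top [267.2 252.1] 83 0.1 [506.9 108.3] [506.3 108.4] [75.5  5. ] 4.7
top [246.2 255.3] 88 0.11 [500.8 151.9] [500.5 152. ] [74.5  5.2] 4.7
top [246.2 255.3] 88 0.1 [500.9 153.5] [500.6 153.6] [75.4  5.3] 4.7
top [224.6 256.7] 116 0.11 [498.6 197.6] [499.  198.3] [74.5  8.2] 4.8
top [224.6 256.7] 116 0.1 [498.7 199.7] [499.1 200.5] [75.3  8.3] 4.8
top [202.3 281.7] 30 0.11 [447.  243.7] [447.5 243.3] [22.9  6.3] 1.1
top [202.3 281.7] 30 0.1 [446.6 246.3] [447.  245.9] [23.2  6.4] 1.1
top [264.3 279.9] 61 0.11 [448.4 113.3] [448.5 112.9] [ 2.9 86.7] 4.6
top [264.3 279.9] 61 0.1 [448.  114.5] [448.1 114.1] [ 2.9 87.6] 4.6
top [224.3 283.8] 23 0.11 [441.8 197.5] [441.6 198. ] [ 2.6 33.6] 4.1
top [224.3 283.8] 23 0.1 [441.3 199.6] [441.1 200.2] [ 2.7 34. ] 4.1
side [332.4 254.4] 148 0.11 [503.3 107. ] [504.  107.1] [79.3  8.9] 4.7
side [332.4 254.4] 148 0.1 [507.  100.1] [5
[... 183 characters left out ...]
9.6] 316 0.11 [495.3 144.2] [500.1 142.7] [79.8 27.4] 4.5
side [326.3 269.6] 316 0.1 [498.9 137.8] [503.8 136.3] [81.2 27.8] 4.5
side [321.2 283.9] 110 0.11 [487.2 176.5] [487.7 176.5] [57.   7.3] 4.7
side [321.2 283.9] 110 0.1 [490.6 170.7] [491.1 170.8] [58.   7.4] 4.7
side [311.3 290.2] 187 0.11 [495.8 196.9] [496.9 197. ] [79.7  8.7] 4.8
side [311.3 290.2] 187 0.1 [499.4 191.5] [500.5 191.5] [81.1  8.8] 4.8
side [300.8 301.8] 232 0.11 [498.9 226.1] [503.9 225.3] [72.4 18.4] 4.7
side [300.8 301.8] 232 0.1 [502.6 221.2] [507.6 220.4] [73.6 18.7] 4.7
side [324.4 308.8] 95 0.11 [456.5 216.8] [457.6 217.3] [23.7 17.5] 22.5
side [324.4 308.8] 95 0.1 [459.4 211.7] [460.6 212.3] [24.1 17.8] 22.5
```

Run:
```python
from h import *
c=robot.read_camera("top")
X=ray(c,[(383.75,190.5),(450.5,207),(438.8,257.5),(371.3,242)],.057)[:,:2]*1000
print(X.round(1),X.mean(0),[np.linalg.norm(X[i]-X[i-1]).round(1) for i in range(4)],np.degrees(np.arctan2(*(X[0]-X[3])[::-1])),np.degrees(np.arctan2(*(X[1]-X[2])[::-1])))
delta((.505,.107,.20),.082+np.pi/2)
```

```text
[[ 644.2 -154.5]
 [ 603.6 -306.1]
 [ 489.3 -273.3]
 [ 526.6 -122.1]] [ 565.89281154 -213.99942309] [np.float64(122.0), np.float64(156.9), np.float64(118.9), np.float64(155.8)] -15.384915648663544 -15.976873993542794
pos [ 0.18   -0.5721  0.2401] tooly yaw -1.266 d tool mm (before turn) [ 513.8 -550.2   40.7]
turn about tool z 0.2228 q6 -0.08542156952875879
```

The manual's scale: shifts go in shares of 50 mm and turns go in shares of pi rad. Converting my numbers, -0.0275 m is -0.55, 0.0257 m is 0.514.

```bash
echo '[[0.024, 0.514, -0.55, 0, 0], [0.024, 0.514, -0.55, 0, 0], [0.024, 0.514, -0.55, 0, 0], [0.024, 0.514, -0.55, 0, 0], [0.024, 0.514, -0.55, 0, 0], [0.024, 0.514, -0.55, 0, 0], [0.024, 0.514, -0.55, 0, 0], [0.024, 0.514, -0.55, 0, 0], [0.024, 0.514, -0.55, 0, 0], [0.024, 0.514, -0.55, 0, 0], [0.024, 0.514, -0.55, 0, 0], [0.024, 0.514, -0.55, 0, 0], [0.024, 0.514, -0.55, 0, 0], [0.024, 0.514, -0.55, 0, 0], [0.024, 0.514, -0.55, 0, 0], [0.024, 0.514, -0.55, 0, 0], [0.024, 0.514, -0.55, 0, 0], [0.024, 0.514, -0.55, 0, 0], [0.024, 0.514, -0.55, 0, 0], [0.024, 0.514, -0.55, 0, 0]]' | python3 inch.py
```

```text
refused: ROWS must be an object with one list for each field. Nothing was moved.
```

I used the wrong layout. The manual says an object with one list for each field; once more.

```bash
echo '{"jaw": [0.024, 0.024, 0.024, 0.024, 0.024, 0.024, 0.024, 0.024, 0.024, 0.024, 0.024, 0.024, 0.024, 0.024, 0.024, 0.024, 0.024, 0.024, 0.024, 0.024], "sx": [0.514, 0.514, 0.514, 0.514, 0.514, 0.514, 0.514, 0.514, 0.514, 0.514, 0.514, 0.514, 0.514, 0.514, 0.514, 0.514, 0.514, 0.514, 0.514, 0.514], "sy": [-0.55, -0.55, -0.55, -0.55, -0.55, -0.55, -0.55, -0.55, -0.55, -0.55, -0.55, -0.55, -0.55, -0.55, -0.55, -0.55, -0.55, -0.55, -0.55, -0.55], "sz": [0, 0, 0, 0, 0, 0, 0, 0, 0, 0, 0, 0, 0, 0, 0, 0, 0, 0, 0, 0], "spin": [0, 0, 0, 0, 0, 0, 0, 0, 0, 0, 0, 0, 0, 0, 0, 0, 0, 0, 0, 0]}' | python3 inch.py
echo '{"jaw": [0.024, 0.024, 0.024, 0.024], "sx": [0, 0, 0, 0], "sy": [0, 0, 0, 0], "sz": [0, 0, 0, 0], "spin": [0.0353, 0.0357, 0, 0]}' | python3 inch.py
python3 - <<'E'
from h import *
delta((.505,.107,.20),.082+np.pi/2)
c=robot.read_camera("wrist");cv2.imwrite("pics/w1.png",c["image"][:,:,::-1]);print(np.array(c["R"]).round(2).tolist(),-np.array(c["R"]).T@c["t"])
for P in ([-40,-45,110],[40,-45,110],[-40,0,110],[40,0,110]):
    print(P,proj(c,fr((.5012,.1521),.082,P)).round(1))
E
```

```text
t: 2.25
tool_pos: [0.5058, 0.1082, 0.2406]
orientation: [3.105, 0.477, 0.0]
force: [1.6, 0.7, 0.8]
opening: 0.0242
gripper_force: 0.0
t: 2.65
tool_pos: [0.5052, 0.1065, 0.2406]
orientation: [3.139, 0.133, -0.0]
force: [-0.3, -0.5, 0.7]
opening: 0.0239
gripper_force: 0.0
pos [0.5052 0.1065 0.2406] tooly yaw -1.4858 d tool mm (before turn) [-0.2 -0.5 40.6]
turn about tool z 0.003 q6 1.594244530375707
[[0.08, -1.0, -0.0], [-0.96, -0.08, 0.25], [-0.25, -0.02, -0.97]] [0.57406265 0.11180062 0.38515907]
[-40, -45, 110] [[315.4 235.6]]
[40, -45, 110] [[315.6 153.2]]
[-40, 0, 110] [[269.4 235.4]]
[40, 0, 110] [[266.2 153.2]]
```

View pics/w1.png

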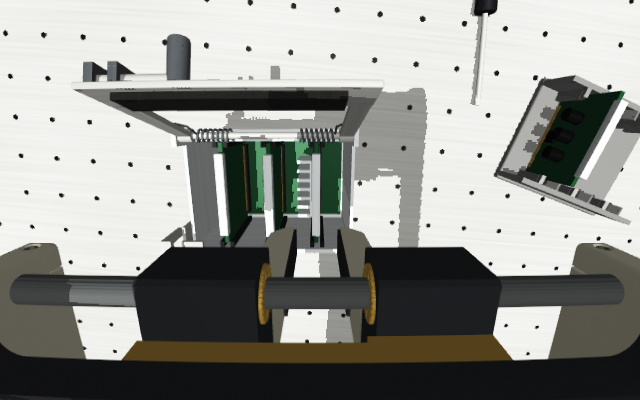

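The wrist view shows the amp rail at column 316, rows 153 to 235, matching the estimate within a pixel. I can descend and grip.

Scaled: 0.04 m is 0.8, 0.02 m is 0.4.

```bash
echo '{"jaw": [0.024, 0.024, 0.024, 0.024, 0.024, 0.024, 0.024], "sx": [0, 0, 0, 0, 0, 0, 0], "sy": [0, 0, 0, 0, 0, 0, 0], "sz": [0.8, 0.8, 0.4, 0.3, 0.3, 0, 0], "spin": [0, 0, 0, 0, 0, 0, 0]}' | python3 inch.py 30; echo '{"jaw": [0, 0, 0, 0], "sx": [0, 0, 0, 0], "sy": [0, 0, 0, 0], "sz": [0, 0, 0, 0], "spin": [0, 0, 0, 0]}' | python3 inch.py 30
```

```text
t: 3.4
tool_pos: [0.5058, 0.1066, 0.1114]
orientation: [-3.139, -0.129, -0.001]
force: [-0.1, -0.6, 0.2]
opening: 0.0242
gripper_force: 0.0
t: 3.8
tool_pos: [0.5061, 0.1067, 0.1117]
orientation: [-3.139, -0.129, -0.003]
force: [-0.7, 0.1, 5.1]
opening: 0.0077
gripper_force: 30.0
```

Scaled: -0.015 m is -0.3, -0.01 m is -0.2.

```bash
echo '{"jaw": [0, 0, 0, 0, 0, 0, 0, 0, 0, 0, 0, 0], "sx": [0, 0, 0, 0, 0, 0, 0, 0, 0, 0, 0, 0], "sy": [0, 0, 0, 0, 0, 0, 0, 0, 0, 0, 0, 0], "sz": [-0.1, -0.2, -0.3, -0.3, -0.3, -0.3, -0.3, -0.3, -0.3, -0.3, -0.1, 0], "spin": [0, 0, 0, 0, 0, 0, 0, 0, 0, 0, 0, 0]}' | python3 inch.py
python3 - <<'E'
from h import *
delta((.5581,-.2533,.246),-.264+np.pi/2)
E
```

```text
t: 5.0
tool_pos: [0.5059, 0.1066, 0.2518]
orientation: [-3.139, -0.128, -0.003]
force: [-0.3, -0.0, -3.0]
opening: 0.0077
gripper_force: 30.0
pos [0.5059 0.1066 0.2518] tooly yaw -1.489 d tool mm (before turn) [ 22.6 363.    5.8]
turn about tool z 0.3458 q6 1.5975034691097207
```

Scaled: 0.035 m is 0.7, 0.025 m is 0.5, 0.12 rad is 0.0382.

```bash
echo '{"jaw": [0, 0, 0, 0, 0, 0, 0, 0, 0, 0, 0], "sx": [0.02, 0.03, 0.05, 0.05, 0.05, 0, 0, 0, 0, 0, 0], "sy": [0.4, 0.7, 0.7, 0.7, 0.5, 0.2, 0, 0, 0, 0, 0], "sz": [0, 0, 0, 0, 0, 0, 0, 0, 0, 0, 0], "spin": [0, 0, 0, 0, 0, 0, 0.0382, 0.0382, 0.0337, 0, 0]}' | python3 inch.py
python3 - <<'E'
from h import *
delta((.5581,-.2533,.246),-.264+np.pi/2)
c=robot.read_camera("wrist");cv2.imwrite("pics/w2.png",c["image"][:,:,::-1]);np.savez("w2.npz",**{k:np.array(v) for k,v in c.items()})
o=(.568,-.212)
for P in ([65,78,57],[65,-78,57],[-65,78,57],[-65,-78,57]):
    print(P,proj(c,fr(o,-.264,P)).round(1))
E
```

```text
t: 6.1
tool_pos: [0.5281, -0.0516, 0.2501]
orientation: [-3.115, 0.408, 0.001]
force: [-0.7, 0.3, -2.2]
opening: 0.0077
gripper_force: 30.0
pos [ 0.5281 -0.0516  0.2501] tooly yaw -1.8314 d tool mm (before turn) [ 80.9 187.2   4. ]
turn about tool z 0.0034 q6 1.6372246403283068
[65, 78, 57] [[381.   44.7]]
[65, -78, 57] [[527.9  48. ]]
[-65, 78, 57] [[375.1 169.1]]
[-65, -78, 57] [[509.9 169.9]]
```

View pics/w2.png

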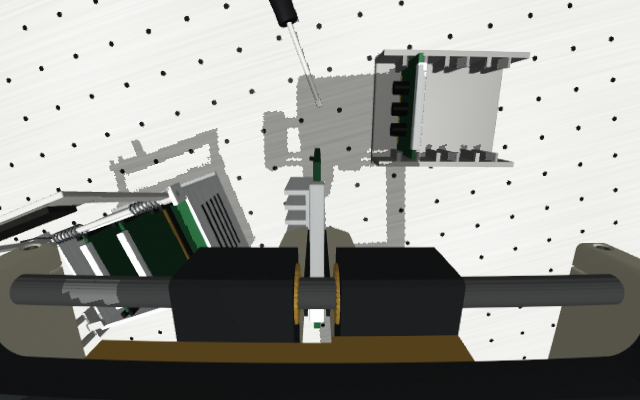

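Rack top corners are at (381,50), (530,54), (372,164) and (513,165). Their mean is within 0.5 px of the prediction, so the rack centre is (0.568, -0.212). The held board's rail end is at (316,183), and I'll check its offset in the grip.

Run:
```python
from h import *
c=dict(np.load("w2.npz"));p,R=yaws()
print(((ray(c,[(316,183),(310,190),(325,190)],p[2]-.0017)-p)@R*1000).round(1))
delta((.5563,-.2554,.25),-.264+np.pi/2)
```

```text
[[38.9  0.2  1.7]
 [35.3 -2.8  1.7]
 [35.3  4.7  1.7]]
pos [ 0.5282 -0.0516  0.2502] tooly yaw -1.8316 d tool mm (before turn) [7.970e+01 1.896e+02 1.000e-01]
turn about tool z 0.0032 q6 1.6373577283546268
```

Scaled: 0.034 m is 0.68, 0.02 m is 0.4, 0.003 rad is 0.001.

```bash
echo '{"jaw": [0, 0, 0, 0, 0, 0, 0, 0, 0, 0], "sx": [0.2, 0.28, 0.28, 0.28, 0.28, 0.2, 0.094, 0, 0, 0], "sy": [0.4, 0.68, 0.68, 0.68, 0.68, 0.48, 0.192, 0, 0, 0], "sz": [0, 0, 0, 0, 0, 0, 0, 0, 0, 0], "spin": [0, 0, 0, 0, 0, 0, 0.001, 0, 0, 0]}' | python3 inch.py
python3 - <<'E'
from h import *
delta((.5563,-.2554,.25),-.264+np.pi/2)
c=robot.read_camera("wrist");cv2.imwrite("pics/w3.png",c["image"][:,:,::-1]);np.savez("w3.npz",**{k:np.array(v) for k,v in c.items()})
for P in ([65,78,57],[65,-78,57],[65,-45,57]): print(P,proj(c,fr((.568,-.212),-.264,P)).round(1))
E
```

```text
t: 7.15
tool_pos: [0.5569, -0.2547, 0.2507]
orientation: [-3.114, 0.416, 0.0]
force: [-0.6, -0.4, -2.2]
opening: 0.0076
gripper_force: 30.0
pos [ 0.5569 -0.2547  0.2507] tooly yaw -1.8361 d tool mm (before turn) [-0.4  0.8  0.7]
turn about tool z -0.0014 q6 1.32319257987499
[65, 78, 57] [[205.4 125. ]]
[65, -78, 57] [[347.2 124.3]]
[65, -45, 57] [[317.1 124.4]]
```

View pics/w3.png

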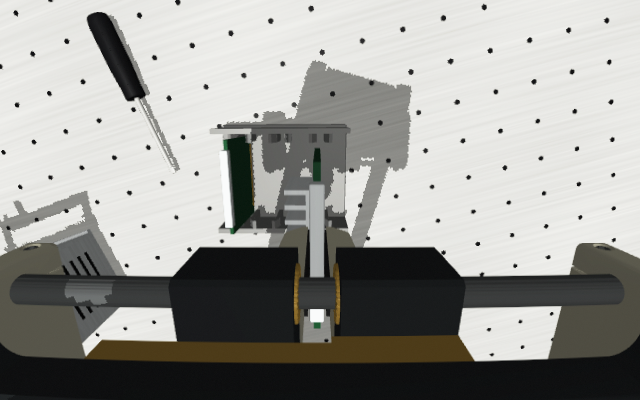

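The far wall's top edge runs from about (208,127) to (350,127), roughly 3 px right of the prediction. The slot teeth are near (313,138) and (327,138). I'll measure those edges.

Run:
```python
from h import *
c=dict(np.load("w3.npz"));g=c["image"].min(2).astype(int)
for r in (126,128): print(r,g[r,203:215],g[r,340:356])
for r in (134,136,138,140,142): print(r,g[r,302:336])
for cc in (230,340): print(cc,g[118:140,cc])
p,R=yaws()
for P in ([55,-48,57],[55,-42,57],[55,-45,40]): print(proj(c,fr((.568,-.212),-.264,P)).round(1))
```

```text
126 [233 233 234 236 235 235 237 237 235 235 234 233] [ 92  92  91  92  92  84  93 127 133 137 138 137 137 136 136 136]
128 [235 236 235 235 233 233 232 220 185 185 184 173] [ 88  88  88  88  90  89  88  89  90  91 116 136 136 134 134 132]
134 [ 95  96  96  95  97  96  92  79  79  79  62  60  60  60  70  97  97  98
  98  97  97  83  51  53  53  52  51  74  82  84  91 100  99  99]
136 [97 95 96 96 95 96 93 78 78 79 61 61 60 60 70 96 97 97 97 98 98 83 50 53
 51 52 52 74 83 83 91 98 99 98]
138 [96 96 96 96 96 96 92 80 80 78 62 60 60 61 70 96 97 98 98 98 97 83 50 51
 52 52 51 83 83 84 90 99 99 98]
140 [94 96 96 96 96 97 93 79 78 78 61 60 60 60 69 96 97 97 97 98 97 88 50 53
 52 52 52 82 83 84 94 99 98 98]
142 [95 95 95 96 95 97 94 84 83 83 71 73 79 84 85 96 96 97 97 97 98 97 90 77
 75 71 70 87 87 88 94 97 97 97]
230 [232 237 237 235 141 137 110  78  89  77  86 190 189 190 191 186 121 118
 123 122 108   8]
340 [135 137 137 133 133 124  75  90  92  64  88  99  99  99  99  98  99  98
  99  99  98  99]
[[319.8 133.7]]
[[314.3 133.7]]
[[317.1 133. ]]
```

Scaled: 0.03 m is 0.6, 0.015 m is 0.3.

```bash
echo '{"jaw": [0, 0, 0, 0, 0, 0], "sx": [0, 0, 0, 0, 0, 0], "sy": [0.05, 0, 0, 0, 0, 0], "sz": [0.2, 0.6, 0.6, 0.3, 0.1, 0], "spin": [0, 0, 0, 0, 0, 0]}' | python3 inch.py; echo '{"jaw": [0, 0, 0, 0], "sx": [0, 0, 0, 0], "sy": [0, 0, 0, 0], "sz": [0.12, 0.12, 0.12, 0], "spin": [0, 0, 0, 0]}' | python3 inch.py; echo '{"jaw": [0, 0, 0, 0], "sx": [0, 0, 0, 0], "sy": [0, 0, 0, 0], "sz": [0.16, 0.16, 0.16, 0], "spin": [0, 0, 0, 0]}' | python3 inch.py
```

```text
t: 7.8
tool_pos: [0.5559, -0.2583, 0.1602]
orientation: [-3.113, 0.418, 0.001]
force: [-1.4, -0.0, -2.7]
opening: 0.0074
gripper_force: 30.0
t: 8.2
tool_pos: [0.5556, -0.2583, 0.1416]
orientation: [-3.113, 0.418, 0.002]
force: [-0.1, 0.5, -2.5]
opening: 0.0077
gripper_force: 30.0
t: 8.6
tool_pos: [0.555, -0.258, 0.1165]
orientation: [-3.112, 0.418, 0.005]
force: [-0.9, -0.3, -2.4]
opening: 0.0077
gripper_force: 30.0
```

Scaled: 0.006 m is 0.12, 0.004 m is 0.08.

```bash
echo '{"jaw": [0, 0, 0, 0], "sx": [0, 0, 0, 0], "sy": [0, 0, 0, 0], "sz": [0.12, 0.08, 0.04, 0], "spin": [0, 0, 0, 0]}' | python3 inch.py; echo '{"jaw": [0, 0, 0], "sx": [0, 0, 0], "sy": [0, 0, 0], "sz": [0.02, 0.02, 0], "spin": [0, 0, 0]}' | python3 inch.py
```

```text
t: 9.0
tool_pos: [0.5559, -0.2585, 0.1062]
orientation: [-3.113, 0.418, 0.001]
force: [0.5, 0.5, -1.7]
opening: 0.0076
gripper_force: 30.0
t: 9.3
tool_pos: [0.5561, -0.2586, 0.1047]
orientation: [3.114, -0.419, 0.0]
force: [0.7, -1.4, -3.3]
opening: 0.0076
gripper_force: 30.0
```

Scaled: 0.001 m is 0.02.

```bash
echo '{"jaw": [0, 0], "sx": [0, 0], "sy": [0, 0], "sz": [0.02, 0], "spin": [0, 0]}' | python3 inch.py
```

```text
t: 9.5
tool_pos: [0.5561, -0.2586, 0.1035]
orientation: [-3.114, 0.418, 0.0]
force: [-0.4, 0.1, -2.1]
opening: 0.0081
gripper_force: 30.0
```

Scaled: 0.001 m is 0.02.

```bash
echo '{"jaw": [0, 0, 0], "sx": [0, 0, 0], "sy": [0, 0, 0], "sz": [0.02, 0.02, 0], "spin": [0, 0, 0]}' | python3 inch.py; echo '{"jaw": [0, 0], "sx": [0, 0], "sy": [0, 0], "sz": [0.02, 0], "spin": [0, 0]}' | python3 inch.py
```

```text
t: 9.8
tool_pos: [0.5562, -0.2587, 0.1018]
orientation: [3.113, -0.418, 0.0]
force: [-0.7, 0.7, 0.3]
opening: 0.0075
gripper_force: 30.0
t: 10.0
tool_pos: [0.5564, -0.2589, 0.1018]
orientation: [3.113, -0.418, 0.001]
force: [-4.1, 1.2, 6.7]
opening: 0.0076
gripper_force: 30.0
```

The board rests on the rack floor. I'll release, rise and look.

Scaled: -0.04 m is -0.8, -0.03 m is -0.6.

```bash
echo '{"jaw": [0.03, 0.03, 0.03, 0.03, 0.03, 0.03, 0.03, 0.03, 0, 0, 0], "sx": [0, 0, 0, 0, 0, 0, 0, 0, 0, 0, 0], "sy": [0, 0, 0, 0, 0, 0, 0, 0, 0, 0, 0], "sz": [0, 0, 0, -0.2, -0.6, -0.6, -0.8, -0.8, -0.8, 0, 0], "spin": [0, 0, 0, 0, 0, 0, 0, 0, 0, 0, 0]}' | python3 inch.py
python3 - <<'E'
from h import *
c=robot.read_camera("wrist");cv2.imwrite("pics/w4.png",c["image"][:,:,::-1])
delta(fr((.5012,.1521),.082,[120,-20,290])[0],.082+np.pi/2)
E
```

```text
t: 11.1
tool_pos: [0.5568, -0.259, 0.2928]
orientation: [3.112, -0.418, 0.005]
force: [0.1, -0.1, -1.7]
opening: 0.0101
gripper_force: 0.0
pos [ 0.556  -0.2585  0.2907] tooly yaw -1.838 d tool mm (before turn) [ -41.7 -403.9    0.6]
turn about tool z -0.3492 q6 1.319131052508788
```

View pics/w4.png

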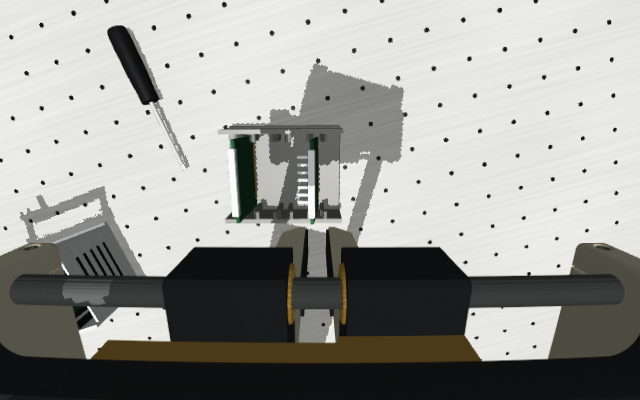

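The amp board stands upright in the rack, with its rail at (313,185). Next is the bar.

Scaled: -0.0337 m is -0.674, -0.0035 m is -0.07, -0.12 rad is -0.0382.

```bash
echo '{"jaw": [0, 0, 0, 0, 0, 0, 0, 0, 0, 0, 0, 0, 0, 0, 0, 0, 0], "sx": [-0.07, -0.07, -0.07, -0.07, -0.07, -0.07, -0.07, -0.07, -0.07, -0.07, -0.07, -0.07, 0, 0, 0, 0, 0], "sy": [-0.674, -0.674, -0.674, -0.674, -0.674, -0.674, -0.674, -0.674, -0.674, -0.674, -0.674, -0.674, 0, 0, 0, 0, 0], "sz": [0, 0, 0, 0, 0, 0, 0, 0, 0, 0, 0, 0, 0, 0, 0, 0, 0], "spin": [0, 0, 0, 0, 0, 0, 0, 0, 0, 0, 0, 0, -0.0382, -0.0382, -0.0347, 0, 0]}' | python3 inch.py
cat >> h.py <<'E'
def cage():
    s=robot.read_state();p=np.array(s["tool_pos"]);Rc=Ro.from_euler('z',.082).as_matrix()
    print("t",round(s["t"],2),"tip in cage mm",(Rc.T@(p-[.5012,.1521,.022])*1000).round(1),"F cage",(Rc.T@s["force"]).round(1),"q",np.round(s["q"],2))
E
python3 - <<'E'
from h import *
cage();delta((0.6,.1,.29),.082+np.pi/2)
E
```

```text
t: 12.85
tool_pos: [0.6217, 0.1424, 0.2889]
orientation: [3.139, 0.123, -0.004]
force: [-0.6, -1.0, -0.9]
opening: 0.0003
gripper_force: 0.0
t 12.85 tip in cage mm [119.3 -19.5 266.9] F cage [-0.7 -1.  -0.9] q [0.14 0.22 1.3  0.   1.62 1.64]
pos [0.6217 0.1424 0.2889] tooly yaw -1.4923 d tool mm (before turn) [-25.   40.6  -1. ]
turn about tool z -0.0035 q6 1.6371396989067288
```

Scaled: 0.03 m is 0.6, -0.01 m is -0.2.

```bash
echo '{"jaw": [0, 0, 0, 0, 0, 0, 0, 0, 0], "sx": [0, 0, -0.2, -0.2, -0.14, -0.14, -0.14, -0.14, 0], "sy": [0, 0, 0, 0, 0, 0, 0, 0, 0], "sz": [0.6, 0.6, 0, 0, -0.08, -0.08, -0.08, -0.06, 0], "spin": [0, 0, 0, 0, 0, 0, 0, 0, 0]}' | python3 inch.py; python3 -c "
from h import *
cage()"
```

```text
t: 13.75
tool_pos: [0.5745, 0.1387, 0.247]
orientation: [-3.139, -0.128, -0.003]
force: [2.5, 0.4, 2.1]
opening: -0.0001
gripper_force: 1.1
t 13.75 tip in cage mm [ 71.9 -19.4 225. ] F cage [2.6 0.2 2.1] q [ 0.15  0.1   1.51 -0.    1.53  1.64]
```

Scaled: -0.0097 m is -0.194, 0.002 m is 0.04.

```bash
echo '{"jaw": [0, 0, 0, 0, 0, 0, 0, 0], "sx": [-0.16, -0.18, -0.16, -0.16, -0.194, -0.194, -0.194, 0], "sy": [0, 0, 0, 0, 0, 0, 0, 0], "sz": [0.02, 0.04, 0.02, 0.04, 0.07, 0.074, 0.08, 0], "spin": [0, 0, 0, 0, 0, 0, 0, 0]}' | python3 inch.py;  python3 -c "
from h import *
cage()"
```

```text
t: 14.55
tool_pos: [0.5111, 0.1335, 0.2276]
orientation: [3.139, 0.129, -0.003]
force: [2.2, -0.4, 2.3]
opening: 0.0005
gripper_force: 1.6
t 14.55 tip in cage mm [  8.4 -19.4 205.6] F cage [ 2.2 -0.5  2.3] q [ 0.16 -0.06  1.7   0.    1.5   1.65]
```

```bash
echo '{"jaw": [0, 0, 0, 0, 0, 0, 0, 0], "sx": [-0.152, -0.152, -0.152, -0.1, -0.09, -0.084, -0.07, 0], "sy": [0, 0, 0, 0, 0, 0, 0, 0], "sz": [0.11, 0.12, 0.126, 0.13, 0.134, 0.134, 0.134, 0], "spin": [0, 0, 0, 0, 0, 0, 0, 0]}' | python3 inch.py;  python3 -c "
from h import *
cage()"
```

```text
t: 15.35
tool_pos: [0.472, 0.1302, 0.1828]
orientation: [3.139, 0.128, -0.002]
force: [2.1, 0.1, 3.2]
opening: 0.0005
gripper_force: 2.1
t 15.35 tip in cage mm [-30.9 -19.4 160.8] F cage [ 2.1 -0.1  3.2] q [ 0.16 -0.14  1.86  0.    1.42  1.65]
```

Scaled: 0.0055 m is 0.11, 0.005 m is 0.1.

```bash
echo '{"jaw": [0, 0, 0, 0, 0, 0, 0], "sx": [-0.05, -0.04, -0.03, -0.02, -0.02, 0, 0], "sy": [0, 0, 0, 0, 0, 0, 0], "sz": [0.11, 0.11, 0.1, 0.1, 0.08, 0, 0], "spin": [0, 0, 0, 0, 0, 0, 0]}' | python3 inch.py;  echo '{"jaw": [0, 0, 0], "sx": [0, 0, 0], "sy": [0, 0, 0], "sz": [0.04, 0.02, 0], "spin": [0, 0, 0]}' | python3 inch.py; echo '{"jaw": [0, 0], "sx": [0, 0], "sy": [0, 0], "sz": [0.02, 0], "spin": [0, 0]}' | python3 inch.py; echo '{"jaw": [0, 0], "sx": [0, 0], "sy": [0, 0], "sz": [0.02, 0], "spin": [0, 0]}' | python3 inch.py;python3 -c "
from h import *
cage()"
```

```text
t: 16.05
tool_pos: [0.4648, 0.1296, 0.1591]
orientation: [3.139, 0.129, -0.0]
force: [0.2, 1.0, 5.8]
opening: 0.0004
gripper_force: 2.4
t: 16.35
tool_pos: [0.4644, 0.1296, 0.1559]
orientation: [3.139, 0.128, -0.002]
force: [-1.8, -0.0, 4.3]
opening: 0.0006
gripper_force: 2.5
t: 16.55
tool_pos: [0.4643, 0.1296, 0.1549]
orientation: [3.139, 0.129, -0.002]
force: [-2.4, 0.1, 5.6]
opening: 0.0004
gripper_force: 2.5
t: 16.75
tool_pos: [0.4642, 0.1296, 0.1538]
orientation: [3.139, 0.128, -0.002]
force: [-2.5, 0.2, 5.5]
opening: 0.0008
gripper_force: 2.5
t 16.75 tip in cage mm [-38.7 -19.4 131.8] F cage [-2.5  0.4  5.5] q [ 0.17 -0.13  1.91  0.    1.36  1.65]
```

Scaled: 0.001 m is 0.02.

```bash
echo '{"jaw": [0, 0], "sx": [0, 0], "sy": [0, 0], "sz": [0.02, 0], "spin": [0, 0]}' | python3 inch.py|sed -n 2,4p; echo '{"jaw": [0, 0], "sx": [0, 0], "sy": [0, 0], "sz": [0.02, 0], "spin": [0, 0]}' | python3 inch.py|sed -n 2,4p; echo '{"jaw": [0, 0], "sx": [0, 0], "sy": [0, 0], "sz": [0.02, 0], "spin": [0, 0]}' | python3 inch.py|sed -n 2,4p
```

```text
tool_pos: [0.4642, 0.1296, 0.1528]
orientation: [3.139, 0.128, -0.002]
force: [-2.4, -0.4, 5.7]
tool_pos: [0.4642, 0.1296, 0.1518]
orientation: [3.139, 0.129, -0.002]
force: [-2.8, 0.4, 4.5]
tool_pos: [0.4642, 0.1295, 0.1508]
orientation: [3.139, 0.128, -0.002]
force: [-2.6, -0.3, 5.6]
```

Scaled: 0.001 m is 0.02.

```bash
echo '{"jaw": [0, 0], "sx": [0, 0], "sy": [0, 0], "sz": [0.02, 0], "spin": [0, 0]}' | python3 inch.py|sed -n 2,4p; echo '{"jaw": [0, 0], "sx": [0, 0], "sy": [0, 0], "sz": [0.02, 0], "spin": [0, 0]}' | python3 inch.py|sed -n 2,4p
```

```text
tool_pos: [0.4641, 0.1296, 0.1498]
orientation: [3.139, 0.129, -0.003]
force: [-2.4, -0.1, 5.6]
tool_pos: [0.4641, 0.1296, 0.1488]
orientation: [3.139, 0.129, -0.003]
force: [-3.6, -0.6, 5.6]
```

Scaled: 0.001 m is 0.02.

```bash
echo '{"jaw": [0, 0], "sx": [0, 0], "sy": [0, 0], "sz": [0.02, 0], "spin": [0, 0]}' | python3 inch.py|sed -n 2,4p
```

```text
tool_pos: [0.4641, 0.1296, 0.1478]
orientation: [3.139, 0.129, -0.003]
force: [-2.3, -0.6, 4.7]
```

Scaled: 0.001 m is 0.02.

```bash
echo '{"jaw": [0, 0], "sx": [0, 0], "sy": [0, 0], "sz": [0.02, 0], "spin": [0, 0]}' | python3 inch.py|sed -n 2,4p;echo '{"jaw": [0, 0], "sx": [0, 0], "sy": [0, 0], "sz": [0.02, 0], "spin": [0, 0]}' | python3 inch.py|sed -n 2,4p
```

```text
tool_pos: [0.4641, 0.1296, 0.1468]
orientation: [3.139, 0.129, -0.003]
force: [-3.6, -0.7, 5.1]
tool_pos: [0.4642, 0.1296, 0.1465]
orientation: [3.139, 0.129, -0.003]
force: [-5.3, -0.5, 11.9]
```

Scaled: 0.001 m is 0.02.

```bash
echo '{"jaw": [0, 0], "sx": [0, 0], "sy": [0, 0], "sz": [0.02, 0], "spin": [0, 0]}' | python3 inch.py|sed -n 2,4p
```

```text
tool_pos: [0.4642, 0.1296, 0.1463]
orientation: [3.139, 0.129, -0.002]
force: [-9.7, -1.7, 16.7]
```

Scaled: 0.001 m is 0.02.

```bash
echo '{"jaw": [0, 0], "sx": [0, 0], "sy": [0, 0], "sz": [0.02, 0], "spin": [0, 0]}' | python3 inch.py|sed -n 2,4p
```

```text
tool_pos: [0.4643, 0.1296, 0.1461]
orientation: [3.139, 0.129, -0.002]
force: [-13.1, -2.6, 23.7]
```

The bar landed on the ledge at TCP z = 0.1465. I'll ease off 1 mm and slide towards the knob.

Scaled: -0.001 m is -0.02.

```bash
echo '{"jaw": [0, 0], "sx": [0, 0], "sy": [0, 0], "sz": [-0.02, 0], "spin": [0, 0]}' | python3 inch.py|sed -n 2,4p; echo '{"jaw": [0, 0, 0, 0, 0], "sx": [0, 0, 0, 0, 0], "sy": [-0.06, -0.1, -0.1, -0.1, 0], "sz": [0, 0, 0, 0, 0], "spin": [0, 0, 0, 0, 0]}' | python3 inch.py|sed -n 2,4p; python3 -c "
from h import *
cage()"
```

```text
tool_pos: [0.4642, 0.1296, 0.1463]
orientation: [3.139, 0.129, -0.002]
force: [-9.3, -1.3, 17.8]
tool_pos: [0.4645, 0.1472, 0.1465]
orientation: [3.138, 0.128, 0.004]
force: [0.2, -3.3, 10.7]
t 19.45 tip in cage mm [-36.9  -1.8 124.5] F cage [-0.1 -3.3 10.7] q [ 0.2  -0.11  1.91 -0.    1.34  1.69]
```

```bash
echo '{"jaw": [0, 0, 0], "sx": [0, 0, 0], "sy": [-0.04, -0.06, 0], "sz": [0.012, 0, 0], "spin": [0, 0, 0]}' | python3 inch.py|sed -n 2,4p; echo '{"jaw": [0, 0, 0], "sx": [0, 0, 0], "sy": [-0.06, -0.06, 0], "sz": [0, 0, 0], "spin": [0, 0, 0]}' | python3 inch.py|sed -n 2,4p;  python3 -c "
from h import *
cage()"
```

```text
tool_pos: [0.4645, 0.1516, 0.1464]
orientation: [3.137, 0.128, 0.006]
force: [0.7, -6.6, 14.0]
tool_pos: [0.4641, 0.1575, 0.1464]
orientation: [3.137, 0.128, 0.006]
force: [1.4, -6.6, 13.5]
t 20.05 tip in cage mm [-36.5   8.4 124.4] F cage [ 0.9 -6.7 13.5] q [ 0.22 -0.11  1.9  -0.    1.34  1.71]
```

Scaled: -0.002 m is -0.04.

```bash
echo '{"jaw": [0, 0, 0], "sx": [0, 0, 0], "sy": [-0.04, -0.04, 0], "sz": [0, 0, 0], "spin": [0, 0, 0]}' | python3 inch.py|sed -n 2,4p; echo '{"jaw": [0, 0, 0], "sx": [0, 0, 0], "sy": [-0.04, -0.04, 0], "sz": [0, 0, 0], "spin": [0, 0, 0]}' | python3 inch.py|sed -n 2,4p;  python3 -c "
from h import *
cage()
c=robot.read_camera('side');im=c['image'];cv2.imwrite('pics/s5.png',cv2.resize(im[215:355,230:410],None,fx=4,fy=4,interpolation=2)[:,:,::-1])"
```

```text
tool_pos: [0.4638, 0.1612, 0.1464]
orientation: [3.136, 0.128, 0.006]
force: [1.0, -8.8, 14.6]
tool_pos: [0.4635, 0.1652, 0.1464]
orientation: [3.136, 0.128, 0.006]
force: [1.8, -8.8, 13.3]
t 20.65 tip in cage mm [-36.5  16.1 124.4] F cage [ 1.1 -8.9 13.3] q [ 0.24 -0.1   1.9  -0.    1.34  1.73]
```

View pics/s5.png

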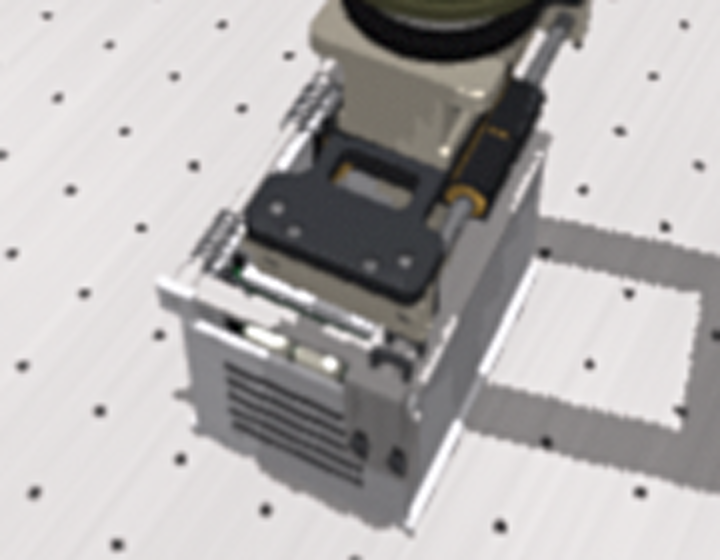

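The bar is down at the bracket, about (395,360). The side force rose about 2 N, so the finger is on the knob, and I'll keep pushing until the stop.

Scaled: -0.002 m is -0.04.

```bash
echo '{"jaw": [0, 0, 0], "sx": [0, 0, 0], "sy": [-0.04, -0.04, 0], "sz": [0, 0, 0], "spin": [0, 0, 0]}' | python3 inch.py|sed -n 2,4p; echo '{"jaw": [0, 0, 0], "sx": [0, 0, 0], "sy": [-0.04, -0.02, 0], "sz": [0, 0, 0], "spin": [0, 0, 0]}' | python3 inch.py|sed -n 2,4p; echo '{"jaw": [0, 0], "sx": [0, 0], "sy": [-0.02, 0], "sz": [0, 0], "spin": [0, 0]}' | python3 inch.py|sed -n 2,4p;  python3 -c "
from h import *
cage()"
```

```text
tool_pos: [0.4632, 0.1692, 0.1464]
orientation: [3.136, 0.128, 0.006]
force: [1.2, -8.8, 13.4]
tool_pos: [0.463, 0.172, 0.1464]
orientation: [3.136, 0.128, 0.006]
force: [0.8, -9.5, 14.6]
tool_pos: [0.4629, 0.173, 0.1464]
orientation: [3.136, 0.127, 0.006]
force: [0.3, -9.6, 13.5]
t 21.5 tip in cage mm [-36.5  24.  124.4] F cage [-0.5 -9.6 13.5] q [ 0.26 -0.1   1.89 -0.    1.34  1.75]
```

Scaled: -0.001 m is -0.02.

```bash
echo '{"jaw": [0, 0], "sx": [0, 0], "sy": [-0.02, 0], "sz": [0, 0], "spin": [0, 0]}' | python3 inch.py|sed -n 2,4p; echo '{"jaw": [0, 0], "sx": [0, 0], "sy": [-0.02, 0], "sz": [0, 0], "spin": [0, 0]}' | python3 inch.py|sed -n 2,4p;echo '{"jaw": [0, 0], "sx": [0, 0], "sy": [-0.02, 0], "sz": [0, 0], "spin": [0, 0]}' | python3 inch.py|sed -n 2,4p
```

```text
tool_pos: [0.4628, 0.174, 0.1464]
orientation: [3.136, 0.128, 0.006]
force: [0.6, -9.5, 14.4]
tool_pos: [0.4627, 0.1748, 0.1464]
orientation: [3.136, 0.127, 0.006]
force: [0.4, -10.9, 13.9]
tool_pos: [0.4627, 0.175, 0.1464]
orientation: [3.134, 0.127, 0.006]
force: [0.4, -13.7, 15.3]
```

Scaled: -0.001 m is -0.02.

```bash
echo '{"jaw": [0, 0], "sx": [0, 0], "sy": [-0.02, 0], "sz": [0, 0], "spin": [0, 0]}' | python3 inch.py|sed -n 2,4p; echo '{"jaw": [0, 0, 0, 0, 0, 0], "sx": [0, 0, 0, 0, 0, 0], "sy": [0.06, 0.06, 0.06, 0, 0, 0], "sz": [0, 0, -0.02, -0.04, -0.04, 0], "spin": [0, 0, 0, 0, 0, 0]}' | python3 inch.py|sed -n 2,4p
```

```text
tool_pos: [0.4627, 0.1752, 0.1464]
orientation: [3.133, 0.126, 0.005]
force: [0.7, -19.4, 15.1]
tool_pos: [0.461, 0.1693, 0.149]
orientation: [3.138, 0.128, -0.002]
force: [0.0, -0.0, 0.6]
```

The knob hit its hard stop. After I rose 2.6 mm the tool force is zero, so the bar holds itself. I'll retreat and check.

The manual's scale: shifts go in shares of 50 mm and turns go in shares of pi rad. Converting my numbers, -0.04 m is -0.8, -0.03 m is -0.6.

```bash
echo '{"jaw": [0, 0, 0, 0, 0, 0, 0, 0, 0, 0, 0, 0], "sx": [0, 0, 0, 0, 0, 0, 0, 0, 0, 0, 0, 0], "sy": [0, 0, 0, 0, 0.4, 0.8, 0.8, 0.8, 0.8, 0.8, 0, 0], "sz": [-0.2, -0.6, -0.8, -0.8, -0.6, 0, 0, 0, 0, 0, 0, 0], "spin": [0, 0, 0, 0, 0, 0, 0, 0, 0, 0, 0, 0]}' | python3 inch.py; python3 -c "
from h import *
c=robot.read_camera('side')['image'];t=robot.read_camera('top')['image']
a=cv2.resize(c[150:350,230:420],None,fx=2.1,fy=3,interpolation=2);b=cv2.resize(t[185:300,195:460],(400,174))
o=np.zeros((600,800,3),np.uint8);o[:600,:a.shape[1]]=a;o[:174,400:800]=b
cv2.imwrite('pics/f.png',o[:,:,::-1])"
```

```text
t: 24.1
tool_pos: [0.4792, -0.0503, 0.2994]
orientation: [-3.139, -0.125, 0.001]
force: [-0.2, -0.6, -0.8]
opening: 0.0005
gripper_force: 0.0
```

View pics/f.png

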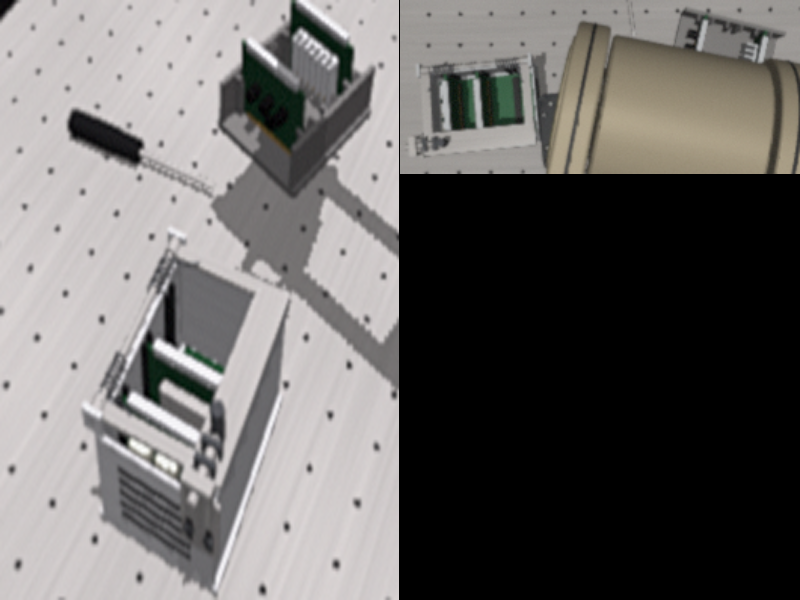

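The bar stays shut at about (245,390) with the bolt under the keeper at (205,450). The amp board is upright in the rack at (320,40), and the other boards and the screwdriver haven't moved.

```bash
python3 -c "
from plant import robot
print(robot.close_job())"
```

```text
the job is handed in; nothing more can be done
None
```

The heat-sink board stands upright in the rack's -45 mm slot, the cage bar is bolted and stays shut by itself, and the job was handed in about 24 s into the 64 s limit.

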